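Check the hand lever of the large vial crimper

TASK

Check the vial crimper that has the larger head: with the backs of closed fingers press its hand lever in until it stops short of the bar, keep it against the stop for a full second, then follow it slowly all the way back out so that it does not snap. Then push the check tab on the same stand with the fingers to the far end of its track, away from the head, and leave everything clear. Do not lean hard on it, pinch the lever or tab, touch the bar, or disturb the other crimper and the things standing about.

Things in the scene. Friction and masses are not known exactly. Their poses are not given: they have to be found in the camera images.
- crimper_large: Bench stand of the crimper with the LARGE head (50 mm across, 58 mm tall); fixed to the bench. Aluminium base plate 12 mm thick, reaching from x = -40 to +95 mm and y = -120 to +120 mm in the stand's own frame. Origin on the underside, z up. The steel crimping head stands at x = 20, y = -98, from z = 56 up to 114 mm. Own +y runs from the head along the bar. This is the one to check.
- bar_large: The fixed grip bar: level round bar with a black rubber sleeve (16 mm diameter), origin on its centre line at stand x = 20, y = 0, z = 70 mm; runs along the stand's y from -100 to +100 mm, with a post under its +y end (post 12 mm square, at bar y = 96 mm).
- lever_large_pivot (a point): Vertical hinge axis of the hand lever, at stand x = 0, y = -65, z = 70 mm (axes as the stand's).
- lever_large_press (a point): Where to press the hand lever: on its outer flat face (the side away from the bar), half-way up, 115 mm from the pivot; moves with the lever. Own +x points into the lever, towards the bar (the way to press), own +y along the lever towards its free end (35 mm further on), z up. The lever is a flat steel blade 10 mm thick (this point's x = 0 to 10), 24 mm tall (z = 58 to 82 mm above the bench), 150 mm long from the pivot, with a 16 mm round at its free end.
- lever_large (a joint): Lever angle, rad: 0 = fully out (blade splayed 0.42 rad from the bar), grows as it is pressed in (turning clockwise seen from above), solid stop at 0.34, where its free end is still about 19 mm short of the bar. Spring return; about 3 N to start it and 9 N to hold it at the stop, at the pressing point. It springs back by itself, fast if let go.
- tab_large (a joint): Check tab position, m: 0 = at the end of its track nearer the head (unchecked), 0.050 = the end away from the head (checked). Slides along the stand's +y; friction about 1.5 N, no spring, stays where it is left.
- tab_large_mid (a point): Centre of the check tab: an upright aluminium block 22 mm (stand x) by 12 mm (stand y, the way it slides) by 26 mm tall, its foot 31 mm and its top 57 mm above the bench, on a dark track 30 mm wide (top 30 mm above the bench) behind the bar, at stand x = 65 mm; y = -30 mm at joint 0, +20 mm at joint 0.050. Axes as the stand's.
- crimper_small: Bench stand of the crimper with the SMALL head (24 mm across, 34 mm tall); fixed to the bench. Aluminium base plate 12 mm thick, reaching from x = -40 to +95 mm and y = -120 to +120 mm in the stand's own frame. Origin on the underside, z up. The steel crimping head stands at x = 20, y = -98, from z = 56 up to 90 mm. Own +y runs from the head along the bar. Otherwise just like the large one; to be left alone.
- bar_small: The fixed grip bar: level round bar with a black rubber sleeve (16 mm diameter), origin on its centre line at stand x = 20, y = 0, z = 70 mm; runs along the stand's y from -100 to +100 mm, with a post under its +y end (post 12 mm square, at bar y = 96 mm).
- lever_small_pivot (a point): Vertical hinge axis of the hand lever, at stand x = 0, y = -65, z = 70 mm (axes as the stand's).
- lever_small_press (a point): Where to press the hand lever: on its outer flat face (the side away from the bar), half-way up, 115 mm from the pivot; moves with the lever. Own +x points into the lever, towards the bar (the way to press), own +y along the lever towards its free end (35 mm further on), z up. The lever is a flat steel blade 10 mm thick (this point's x = 0 to 10), 24 mm tall (z = 58 to 82 mm above the bench), 150 mm long from the pivot, with a 16 mm round at its free end.
- lever_small (a joint): Lever angle, rad: 0 = fully out (blade splayed 0.42 rad from the bar), grows as it is pressed in (turning clockwise seen from above), solid stop at 0.34, where its free end is still about 19 mm short of the bar. Spring return; about 3 N to start it and 9 N to hold it at the stop, at the pressing point. It springs back by itself, fast if let go.
- tab_small (a joint): Check tab position, m: 0 = at the end of its track nearer the head (unchecked), 0.050 = the end away from the head (checked). Slides along the stand's +y; friction about 1.5 N, no spring, stays where it is left.
- tab_small_mid (a point): Centre of the check tab: an upright aluminium block 22 mm (stand x) by 12 mm (stand y, the way it slides) by 26 mm tall, its foot 31 mm and its top 57 mm above the bench, on a dark track 30 mm wide (top 30 mm above the bench) behind the bar, at stand x = 65 mm; y = -30 mm at joint 0, +20 mm at joint 0.050. Axes as the stand's.
- vial_a: Bystander: amber glass vial, 22 mm across, 40 mm tall, standing loose on the base plate of the large crimper near stand x = 70, y = 100 mm. Origin at the centre of its underside. Leave alone.
- vial_b: Bystander: the same kind of vial on the base plate of the small crimper. Origin at the centre of its underside. Leave alone.
- bottle: Bystander: white bottle, 34 mm across, 75 mm tall, standing between the two crimpers. Origin at the centre of its underside. Leave alone.
- jar: Bystander: clear sample jar with a grey lid, 36 mm across, 50 mm tall, standing between the two crimpers beyond the bottle. Origin at the centre of its underside. Leave alone.
- cap: Bystander: white screw cap 34 mm across, 18 mm tall, on the robot's side of the bottle. Origin at the centre of its underside. Leave alone.
- pipette: Bystander: hand pipette lying on the bench, about 240 mm long, 24 mm tall. Origin at the centre of its underside. Leave alone.

How it is judged:
By the outcome, as a careful person would: the job done as asked, in the order asked, and still so for the second after the job is handed in, with the robot touching nothing.
It also fails if it takes over 61 s, if anything falls off the work surface, if the arm or the gripper's body presses on something with over 40 N, if the wrist force passes 120 N, or if a joint passes its speed limit or range.

ROBOT

A 7-joint arm with a two-finger parallel gripper is mounted at the origin on the work surface. World frame = base frame: x ahead of the robot, y to its left, z up, the work surface at z = 0. Lengths are in mm, angles in rad, forces in N, time in s.
With the tool pointing down it reaches from about 425 to 925 mm from the base axis. Payload 6.8 kg.
Tool frame: the origin (TCP) lies at the very end of the fingers, on their centre line; the grasp point (between the pads) lies 19 mm behind it; z points along the fingers, x is the direction in which the jaws open and shut, and the axes are right-handed (so a half turn about z gives the same grasp; the last joint's range is limited). The gripper opens to 85 mm and grips with 20 to 120 N. Pads are 22 mm wide; open, the fingers measure 114 mm over their backs; the gripper's body (76 mm by 85 mm) begins 54 mm behind the grasp point. The pads swing forward as they close: fully open they stand 13 mm farther back than shut.
Start: joints at [1.153, 0.477, 0.022, 1.555, -0.011, 1.109, -0.083], TCP at [205.795, -642.881, 231.308] pointing down, gripper open.
Joint ranges: [-2.96, 2.96], [-0.34, 2.1], [-1.41, 1.46], [0.24, 2.44], [-1.37, 4.51], [0.17, 1.92], [-2.96, 2.96]. Speed limits (rad/s): [2.39, 2.39, 3.14, 3.14, 3.14, 3.14, 3.14].

INTERFACE

Orientations are given as a unit quaternion [x, y, z, w].
In Python, from station import * gives the robot as it stands. The module is installed in compiled form; this text tells all that it offers.
- The arm moves only by the tool play_rows, never from a script. Its argument "series" is a list of rows, each a list of 2 entries, a list of its own where there are three numbers: the shift along the tool's x, y, z in mm, then the turn, a rotation vector about the tool's x, y, z in degrees. In form: [[[x, y, z], [rx, ry, rz]], ...]. A call has 1 to 5 rows; each row shifts and turns the pose as measured when the row begins, along the tool's axes as they then stand; what a row does not reach is not made up. A row lasts 1/12 s, in which the tool goes at most 41.7 mm and 7.16 degrees, less where a joint would pass 70% of its speed; a pose out of reach is approached as far as the arm can. A call with a gripper value outside its range is refused whole. "claw" is the closure, from -1 (fully open) to 1 (shut), set as the call begins (left out, the last holds). The fingers move at their own pace and stop on an object; the grip force is fixed at half the most. Time passes only in rows, so rows that do not move let the fingers close. It gives the time, the measured TCP pose, the force and the opening at its end, in the units of the state.
- get_obs(): the state, without advancing time (a new reading comes with each control period).
- snapshot(name): name is "scene" or "top"; returns a dict with "pixels" (480x640x3 uint8, red, green, blue), "camera_matrix" (3x3 intrinsics, pixels), "k1" (the pictures are not rectified: a ray, as slopes to the right and down, at radius r is drawn at 1 + k1 r^2 times it, then the intrinsics apply), "position" and "rotation" of the camera in the world. Camera axes: x right, y down, z forward; pixel columns grow to the right and rows downward; lengths in mm; the calibration is good to about 2 mm. A picture is of the moment at which its call begins. There is no depth.
- hand_in(): hands the job in, once; it reports no verdict.
Trained networks look in a picture, given as the dict that the camera call returned (one of the last four; its "shot" number tells which), for a name from the list of things; names that differ only in an ending like _2 or _b are one class to them, and where a whole thing is asked for, a point or a joint stands for the part that bears it (a point fixed in the world has none). Each returns a list of dicts, best first, with "confidence" (0 to 1); they miss things now and then, are a little off and sometimes report something else, mostly with a low value. They report only what shows in the picture. A call takes as long as a camera call.
- look_for(query, picture): "location" ([row, column] in pixels, amid what is visible of it).
- cut_out(query, picture): "mask" (480x640 bool, what is visible of it) and "location" ([row, column] in pixels, amid what is visible of it).
The state is a dict: "time": time; "joint_pos": joint angles; "qvel": joint speeds; "effort": joint torques, N m; "tool_pos": TCP position; "ee_rot": TCP orientation; "ft_force": force on the tool from outside, world axes, zero at the start; "wrist_torque": the same for the moment, N m; "width": finger opening in mm.
Only numpy, scipy, OpenCV 4.12 (cv2) and the standard library are available. Lean on these libraries where they do the work, as an engineer would, in place of code of your own. Each camera call takes 0.05 s, during which the arm holds its last target.

## Working session

There is one attempt and no reset: what is moved stays moved. The work goes in short steps, Python scripts to look and compute and a tool call to move; the robot and the scene stay as the last step left them, time stands still between calls to the robot, and variables do not carry over. Pictures are saved under pics/ and viewed, and the job is handed in when it is done.

Besides the shell and the picture viewer there is one more tool, called after "Request:" as name(argument=value, ...), one argument or row to a line, values as JSON. play_rows: Moves the arm, as the interface text tells. Its arguments: {"type":"object","properties":{"series":{"type":"array"},"claw":{"type":"number"}},"required":["series"]}

```bash
mkdir -p pics; cat > h.py <<'E'
from station import *
import numpy as np, cv2, json
def snap(n,f):
    s=snapshot(n); cv2.imwrite('pics/'+f,s['pixels'][:,:,::-1]); return s
def und(s,uv):
    K=np.array(s['camera_matrix']); p=np.array(uv,float).reshape(-1,1,2)
    return cv2.undistortPoints(p,K,np.array([s['k1'],0,0,0,0.]),).reshape(-1,2)
def toplane(s,uv,z):
    n=und(s,uv); R=np.array(s['rotation']); c=np.array(s['position'])
    d=np.c_[n,np.ones(len(n))]@R.T
    return c+d*((z-c[2])/d[:,2])[:,None]
def proj(s,P):
    R=np.array(s['rotation']); c=np.array(s['position']); q=(np.atleast_2d(P)-c)@R
    return cv2.projectPoints(q,np.zeros(3),np.zeros(3),np.array(s['camera_matrix'],float),np.array([s['k1'],0,0,0.]))[0].reshape(-1,2)
E
python3 - <<'E'
from h import *
for n in('scene','top'):
    s=snap(n,n+'0.png'); print(n,s['camera_matrix'],s['k1'],s['position'],s['rotation'])
    for q in ['crimper_large','crimper_small','bar_large','lever_large_press','lever_large','tab_large','tab_large_mid','vial_a','bottle','jar','cap','pipette','lever_large_pivot']:
        try: print(q,[(np.round(r['location'],1).tolist(),round(r['confidence'],2)) for r in look_for(q,s)[:3]])
        except Exception as e: print(q,e)
print(get_obs())
E
```

```text
scene [[446.07432377   0.         313.47349142]
 [  0.         446.07432377 244.1101777 ]
 [  0.           0.           1.        ]] -0.040837372364221344 [1208.77979174  -95.27005138  547.79367551] [ 0.66175628  0.57450329 -0.30571508 -0.37224037]
crimper_large [([299.1, 420.2], 0.7)]
crimper_small [([306.3, 185.0], 0.59), ([307.1, 419.2], 0.46)]
bar_large [([282.3, 465.1], 0.82)]
lever_large_press [([266.0, 427.4], 0.81)]
lever_large [([264.2, 423.1], 0.6)]
tab_large [([310.7, 412.6], 0.46)]
tab_large_mid [([304.8, 419.4], 0.68)]
vial_a [([321.3, 491.7], 0.68), ([324.4, 235.0], 0.51)]
bottle [([273.4, 299.1], 0.8)]
jar [([323.2, 308.6], 0.94), ([287.6, 207.1], 0.29)]
cap [([263.7, 429.8], 0.66), ([247.7, 290.6], 0.44)]
pipette [([214.7, 411.0], 0.66)]
lever_large_pivot [([301.5, 418.4], 0.8), ([265.1, 197.4], 0.16)]
top [[532.70556475   0.         324.91132513]
 [  0.         532.70556475 246.33155191]
 [  0.           0.           1.        ]] -0.10884648530346416 [ 312.84336996    1.36465051 1106.93215651] [ 0.71115809 -0.69871821  0.04210345 -0.06537845]
crimper_large [([188.4, 
[... 583 characters left out ...]
]
{'time': 1.4, 'joint_pos': array([ 1.15288406,  0.4769911 ,  0.02240724,  1.55542902, -0.01146523,
        1.10928358, -0.08307546]), 'qvel': array([ 0.00116107, -0.00051721,  0.00074337,  0.00209582,  0.00116299,
        0.00112895, -0.00012387]), 'effort': array([-3.61332850e-04, -5.96316075e+01,  1.60619650e+00, -2.81540662e+01,
        1.25093915e-02,  1.62074663e-03, -4.08869866e-06]), 'tool_pos': array([ 205.78779506, -642.87400578,  231.30175125]), 'ee_rot': array([ 8.07741126e-01, -5.89537339e-01,  2.10247364e-06,  1.35145409e-05]), 'ft_force': array([ 0.04833662,  0.48754294, -0.12217586]), 'wrist_torque': array([-0.02171174,  0.01510302, -0.05180733]), 'width': 85.34604861403852}
```

```bash
cat > /tmp/p.py <<'E'
s=open('h.py').read()
s=s.replace("np.array(s['rotation'])","Rot.from_quat(s['rotation']).as_matrix()").replace("import numpy","from scipy.spatial.transform import Rotation as Rot\nimport numpy",1)
open('h.py','w').write(s)
E
python3 /tmp/p.py
python3 - <<'E'
import cv2
a=cv2.imread('pics/top0.png'); cv2.imwrite('pics/top0z.png',cv2.resize(a[100:300,140:340],None,fx=3,fy=3,interpolation=cv2.INTER_CUBIC))
a=cv2.imread('pics/scene0.png'); cv2.imwrite('pics/scene0z.png',cv2.resize(a[200:380,340:580],None,fx=3,fy=3,interpolation=cv2.INTER_CUBIC))
E
```

```text
(no output)
```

View pics/top0.png

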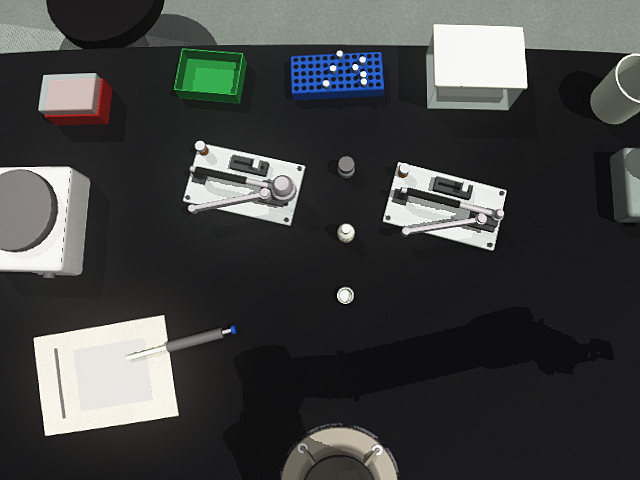

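View pics/scene0.png

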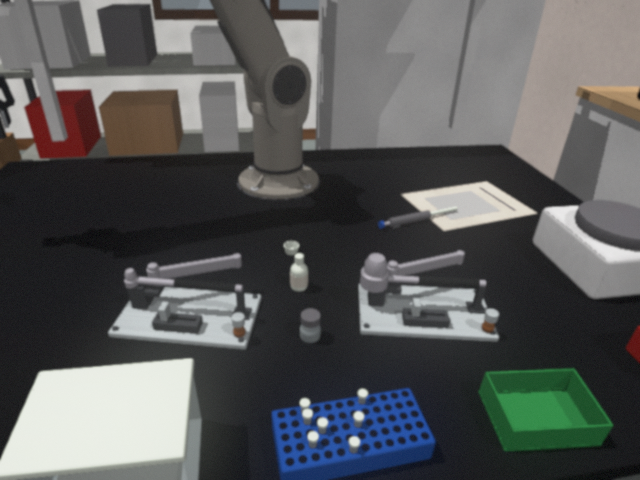

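View pics/top0z.png

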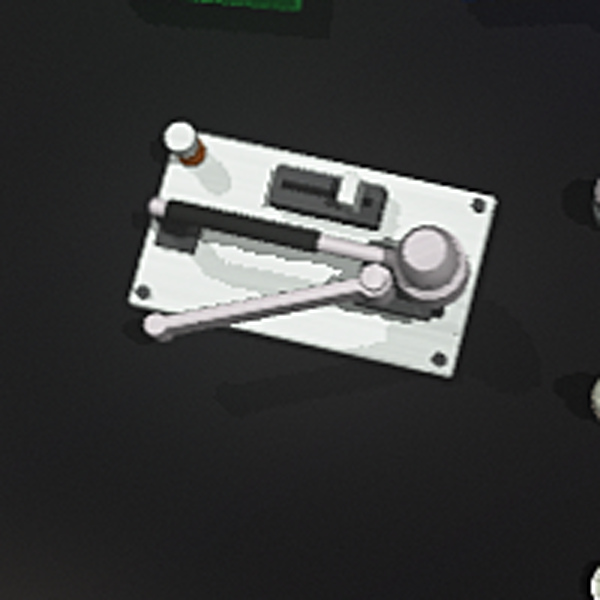

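View pics/scene0z.png

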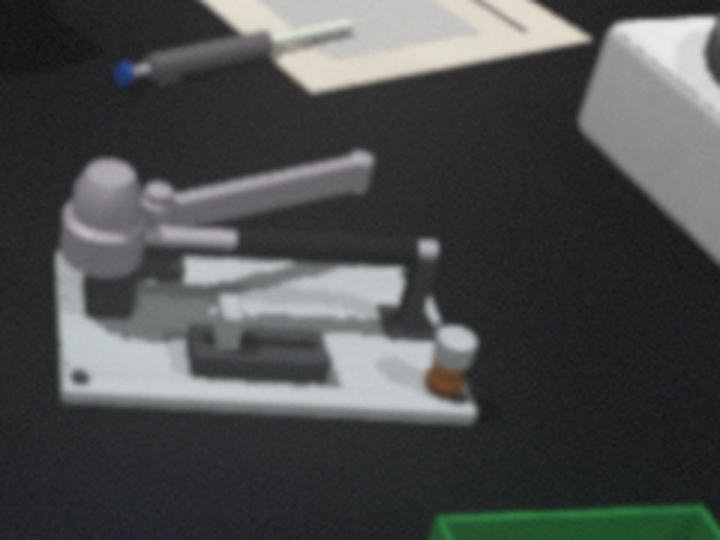

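```bash
cat > fit.py <<'E'
from h import *
from scipy.optimize import least_squares
T=snap('top','t1.png'); S=snap('scene','s1.png')
def zo(p,o): return [ (p[0]-1)/3+o[0], (p[1]-1)/3+o[1]]
obs=[]
to=(140,100); so=(340,200)
for P,p in [((95,-120,12),(497,197)),((-40,-120,12),(452,377)),((-40,120,12),(130,305)),((20,-98,114),(432,252)),((20,100,70),(157,207)),((0,-65,84),(376,276))]:
    obs.append((T,P,zo(p,to)))
for P,p in [((95,-120,12),(64,390)),((95,120,12),(477,410)),((20,100,78),(429,243))]:
    obs.append((S,P,zo(p,so)))
def w(q,P):
    c,s=np.cos(q[2]),np.sin(q[2]); P=np.atleast_2d(P)
    return np.c_[q[0]+c*P[:,0]-s*P[:,1],q[1]+s*P[:,0]+c*P[:,1],P[:,2]]
def res(q,o=obs): return np.concatenate([proj(s,w(q,P))[0]-p for s,P,p in o])
for o in (obs,obs[:6],obs[6:]):
    r=least_squares(lambda q:res(q,o),[550,150,0.],loss='soft_l1'); print(np.round(r.x,4)); print(np.round(res(r.x,o).reshape(-1,2),1).tolist())
r=least_squares(res,[550,150,0.],loss='soft_l1');q=r.x
np.save('q.npy',q)
a=0.42
def lev(d,off,z,j=0): # along blade d from pivot, off normal (+ toward bar)
    t=a-j; u=np.array([-np.sin(t),np.cos(t)]); n=np.array([np.cos(t),np.sin(t)]); p=np.array([0,-65])+d*u+off*n; return (*p,z)
from functools import partial
if __name__=='__main__':
  for s,n,o in((T,'ot.png',to),(S,'os.png',so)):
    im=s['pixels'][:,:,::-1]; h=200 if s is T else 180; wd=200 if s is T else 240
    z=cv2.resize(im[o[1]:o[1]+h,o[0]:o[0]+wd],None,fx=3,fy=3,interpolation=cv2.INTER_CUBIC)
    def dl(Ps,c):
        p=[(int((x-o[0])*3+1),int((y-o[1])*3+1)) for x,y in proj(s,w(q,Ps))]
        for i in range(len(p)): cv2.line(z,p[i],p[(i+1)%len(p)],c,1)
    dl([(95,-120,12),(95,120,12),(-40,120,12),(-40,-120,12)],(0,0,255))
    dl([lev(0,-5,82),lev(0,5,82),lev(150,5,82),lev(150,-5,82)],(0,255,0))
    dl([lev(0,-10,82),lev(0,0,82),lev(150,0,82),lev(150,-10,82)],(255,255,0))
    dl([(54,-36,57),(54,-24,57),(76,-24,57),(76,-36,57)],(0,255,255))
    dl([(12,-100,70),(12,100,70),(28,100,70),(28,-100,70)],(255,0,255))
    dl([(20+25*np.cos(t),-98+25*np.sin(t),70) for t in np.arange(0,6.28,.3)],(255,0,0))
    cv2.imwrite('pics/'+n,z)
  print(proj)
E
python3 fit.py
```

```text
[ 5.887221e+02  2.206278e+02 -2.089000e-01]
[[0.5, -0.8], [0.6, -0.3], [-0.2, -0.5], [-1.4, -1.0], [-0.5, -0.2], [0.5, 1.1], [-1.5, -0.8], [-0.3, -0.4], [1.5, -1.9]]
[ 5.880412e+02  2.205165e+02 -2.116000e-01]
[[0.7, -0.3], [0.5, 0.1], [-0.2, -0.3], [-1.4, -0.5], [-0.4, 0.0], [0.5, 1.5]]
[ 5.906392e+02  2.195380e+02 -1.994000e-01]
[[-1.3, 0.5], [0.0, 0.0], [1.4, -1.6]]
<function proj at 0x7fbf0f5c00e0>
```

View pics/ot.png

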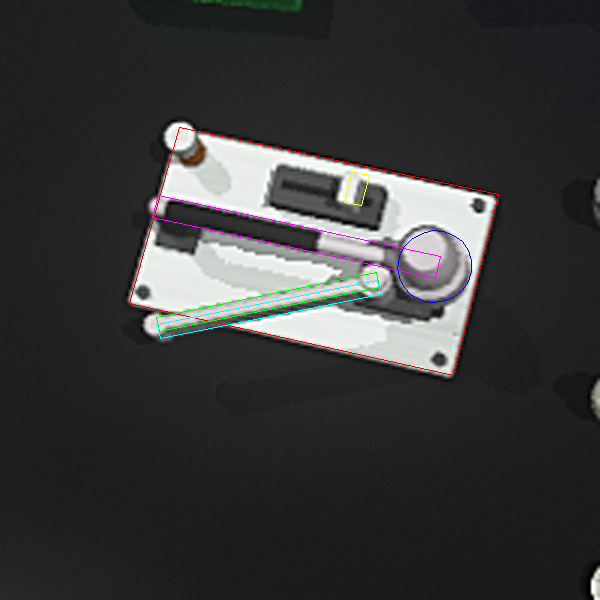

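View pics/os.png

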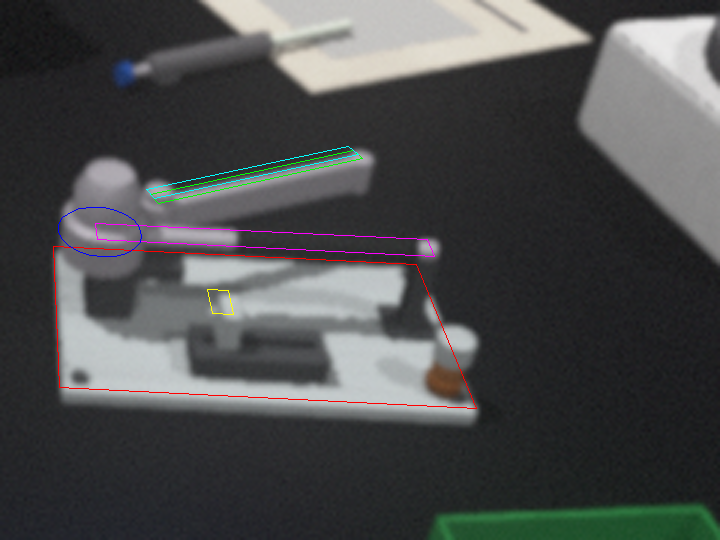

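```bash
cat > plan.py <<'E'
from h import *
q=np.load('q.npy'); a=.42; HT=14.3
def w(P):
    c,s=np.cos(q[2]),np.sin(q[2]); P=np.array(P,float)
    return np.array([q[0]+c*P[0]-s*P[1],q[1]+s*P[0]+c*P[1],P[2]])
def pose(P,ang): # stand pt, stand angle of tool x ; tool down
    f=ang+q[2]; x=np.array([np.cos(f),np.sin(f),0]); z=np.array([0,0,-1.]); return w(P),np.c_[x,np.cross(z,x),z]
def lever(j,gap=0,z=56,d=115):
    t=a-j; u=np.array([-np.sin(t),np.cos(t)]); n=np.array([np.cos(t),np.sin(t)])
    p=np.array([0,-65])+d*u-(5+HT+gap)*n; return pose((*p,z),t)
def tab(j,gap=0,z=47,x=67): return pose((x,-36-HT+j-gap,z),np.pi/2)
def go(tp):
    o=get_obs(); R=Rot.from_quat(o['ee_rot']); 
    print('now',np.round(o['tool_pos'],1),'f',np.round(o['ft_force'],1),'w',round(o['width'],1),'t',round(o['time'],2))
    print('target',np.round(tp[0],1),'shift',np.round(R.inv().apply(tp[0]-o['tool_pos']),1),'rot',np.round((R.inv()*Rot.from_matrix(tp[1])).as_rotvec(degrees=True),2))
def stand():
    o=get_obs(); d=o['tool_pos'][:2]-q[:2]; c,s=np.cos(q[2]),np.sin(q[2])
    R=Rot.from_quat(o['ee_rot']).as_matrix()
    print('stand',np.round([c*d[0]+s*d[1],-s*d[0]+c*d[1],o['tool_pos'][2]],1),'xang',round(np.arctan2(R[1,0],R[0,0])-q[2],3))
E
python3 -c "
from plan import *
go(lever(0,25,200)); go(lever(0,25)); go(lever(.34)); go(tab(0,8)); go(tab(50))"
```

```text
now [ 205.8 -642.9  231.3] f [-0.3 -0.2  0.5] w 85.3 t 1.5
target [507.8 260.2 200. ] shift [-768.  -563.    31.3] rot [  0.    -0.   -84.35]
now [ 205.8 -642.9  231.3] f [-0.3 -0.2  0.5] w 85.3 t 1.5
target [507.8 260.2  56. ] shift [-768.1 -563.   175.3] rot [  0.    -0.   -84.35]
now [ 205.8 -642.9  231.3] f [-0.3 -0.2  0.5] w 85.3 t 1.5
target [570.9 273.6  56. ] shift [-761.6 -627.1  175.3] rot [  0.    -0.   -64.87]
now [ 205.8 -642.9  231.3] f [-0.3 -0.2  0.5] w 85.3 t 1.5
target [642.2 149.7  47. ] shift [-621.9 -657.2  184.3] rot [   0.      0.   -150.28]
now [ 205.8 -642.9  231.3] f [-0.3 -0.2  0.5] w 85.3 t 1.5
target [654.2 206.4  47. ] shift [-672.2 -686.   184.3] rot [   0.      0.   -150.28]
```

Request:
play_rows(
  series=[
    [[-4, -39, 0], [0, 0, -3]],
    [[-4, -39, 0], [0, 0, -3]],
    [[-4, -39, 0], [0, 0, -3]],
    [[-4, -39, 0], [0, 0, -3]],
    [[-4, -39, 0], [0, 0, -3]],
  ],
  claw=1,
)

```text
time: 1.92
tool_pos: [367.6, -552.9, 230.5]
ee_rot: [0.874, -0.485, -0.002, 0.004]
ft_force: [0.1, -0.2, 0.0]
width: 25.4
```

Request:
play_rows(
  series=[
    [[-4, -39, 0], [0, 0, -3]],
    [[-4, -39, 0], [0, 0, -3]],
    [[-4, -39, 0], [0, 0, -3]],
    [[-4, -39, 0], [0, 0, -3]],
    [[-4, -39, 0], [0, 0, -3]],
  ],
)

```text
time: 2.33
tool_pos: [515.3, -411.5, 229.2]
ee_rot: [0.932, -0.361, -0.001, 0.005]
ft_force: [-0.1, -0.7, -0.3]
width: -0.0
```

Request:
play_rows(
  series=[
    [[-4, -39, 0], [0, 0, -3]],
    [[-4, -39, 0], [0, 0, -3]],
    [[-4, -39, 0], [0, 0, -3]],
    [[-4, -39, 0], [0, 0, -3]],
    [[-4, -39, 0], [0, 0, -3]],
  ],
)

```text
time: 2.75
tool_pos: [619.6, -235.1, 227.7]
ee_rot: [0.973, -0.23, -0.0, 0.005]
ft_force: [0.4, -0.7, 0.5]
width: -0.1
```

Request:
play_rows(
  series=[
    [[-4, -39, 0], [0, 0, -3]],
    [[-4, -39, 0], [0, 0, -3]],
    [[-4, -39, 0], [0, 0, -3]],
    [[-4, -39, 0], [0, 0, -3]],
    [[-4, -39, 0], [0, 0, -3]],
  ],
)

```text
time: 3.17
tool_pos: [672.3, -37.4, 226.1]
ee_rot: [0.995, -0.096, 0.001, 0.005]
ft_force: [0.8, 0.1, 0.2]
width: -0.1
```

```bash
python3 -c "
from plan import *
go(lever(0,25,200))"
```

```text
now [672.3 -37.4 226.1] f [0.8 0.1 0.2] w -0.1 t 3.17
target [507.8 260.2 200. ] shift [-218.2 -261.    22.9] rot [ 6.000e-01 -1.000e-02 -2.308e+01]
```

Request:
play_rows(
  series=[
    [[-24, -30, 2], [0, 0, -2.5]],
    [[-24, -30, 2], [0, 0, -2.5]],
    [[-24, -30, 2], [0, 0, -2.5]],
    [[-24, -30, 2], [0, 0, -2.5]],
    [[-24, -30, 2], [0, 0, -2.5]],
  ],
)

```text
time: 3.58
tool_pos: [568.8, 135.2, 214.2]
ee_rot: [1.0, 0.021, 0.003, 0.003]
ft_force: [0.5, 0.2, 0.9]
width: 0.2
```

```bash
python3 -c "
from plan import *
go(lever(0,25,200))"
```

```text
now [568.8 135.2 214.2] f [0.5 0.2 0.9] w 0.2 t 3.58
target [507.8 260.2 200. ] shift [ -55.8 -127.5   13. ] rot [ 0.39 -0.3  -9.74]
```

Request:
play_rows(
  series=[
    [[-18, -36, 4], [0.1, 0, -2.6]],
    [[-18, -36, 4], [0.1, 0, -2.6]],
    [[-15, -30, 3], [0.1, 0, -2.4]],
    [[-8, -18, 2], [0, 0, -2]],
    [[0, 0, 0], [0, 0, 0]],
  ],
)

```text
time: 4.0
tool_pos: [488.2, 260.8, 201.3]
ee_rot: [0.993, 0.115, 0.003, -0.001]
ft_force: [-0.2, -0.1, -1.0]
width: -0.2
```

```bash
python3 -c "
from plan import *
go(lever(0,25,56))
s=snap('scene','s2.png'); s=snap('top','t2.png')
a=cv2.imread('pics/s2.png'); cv2.imwrite('pics/s2z.png',cv2.resize(a[100:360,300:560],None,fx=2.3,fy=2.3))"
```

```text
now [488.2 260.8 201.3] f [-0.2 -0.1 -1. ] w -0.2 t 4.0
target [507.8 260.2  56. ] shift [ 18.    5.3 145.4] rot [-0.08 -0.38  1.16]
```

View pics/s2z.png

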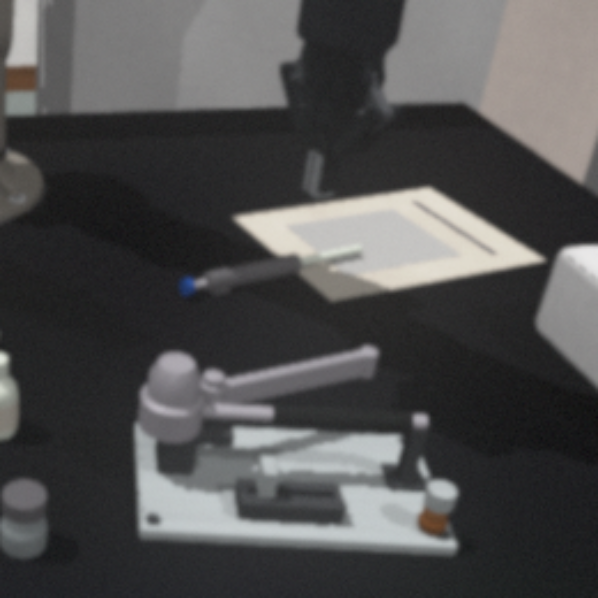

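Request:
play_rows(
  series=[
    [[1, 1, 38], [0, 0, 0.3]],
    [[1, 1, 38], [0, 0, 0.3]],
    [[1, 1, 36], [0, 0, 0.2]],
    [[1, 1, 20], [0, -0.2, 0.2]],
    [[0, 0, 6], [0, -0.1, 0]],
  ],
)

```text
time: 4.52
tool_pos: [508.9, 247.4, 62.9]
ee_rot: [0.995, 0.095, 0.008, 0.001]
ft_force: [-0.1, -0.5, 0.4]
width: -0.2
```

```bash
python3 -c "
from plan import *
go(lever(0,12,56)); stand()
o=get_obs()
for n in('scene','top'):
  s=snap(n,n+'3.png'); p=proj(s,o['tool_pos'])[0]; print(n,p)
  a=cv2.imread('pics/'+n+'3.png'); r,c=(180,360) if n=='scene' else (130,140)
  z=cv2.resize(a[r:r+150,c:c+200],None,fx=4,fy=4,interpolation=cv2.INTER_CUBIC)
  cv2.drawMarker(z,(int((p[0]-c)*4),int((p[1]-r)*4)),(0,0,255),0,12,1)
  cv2.imwrite('pics/'+n+'3z.png',z)"
```

```text
now [508.9 247.4  62.9] f [-0.1 -0.5  0.4] w -0.2 t 4.52
target [520.5 262.9  56. ] shift [ 14.3 -13.1   7.1] rot [ 0.19 -0.93 -1.24]
stand [-83.7   9.6  62.9] xang 0.398
scene [423.50432479 251.5071466 ]
top [221.21337088 227.01650429]
```

View pics/scene3z.png

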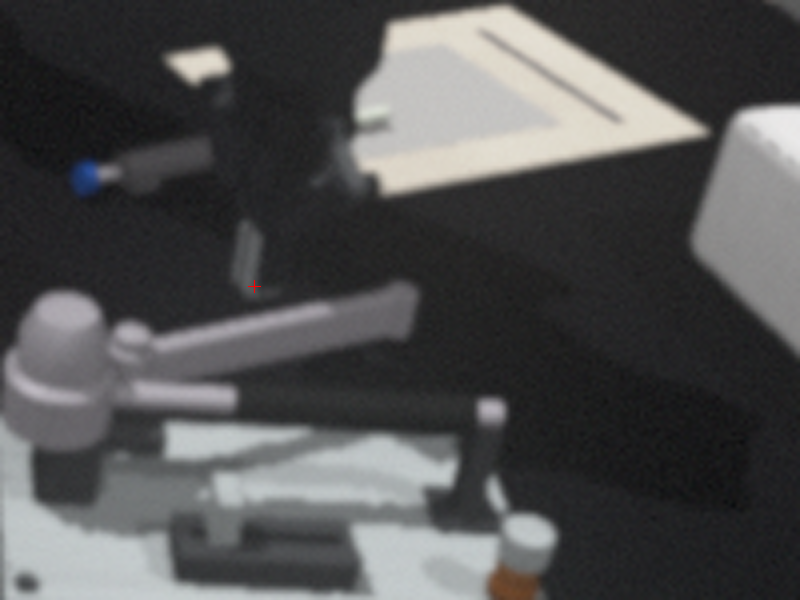

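View pics/top3z.png

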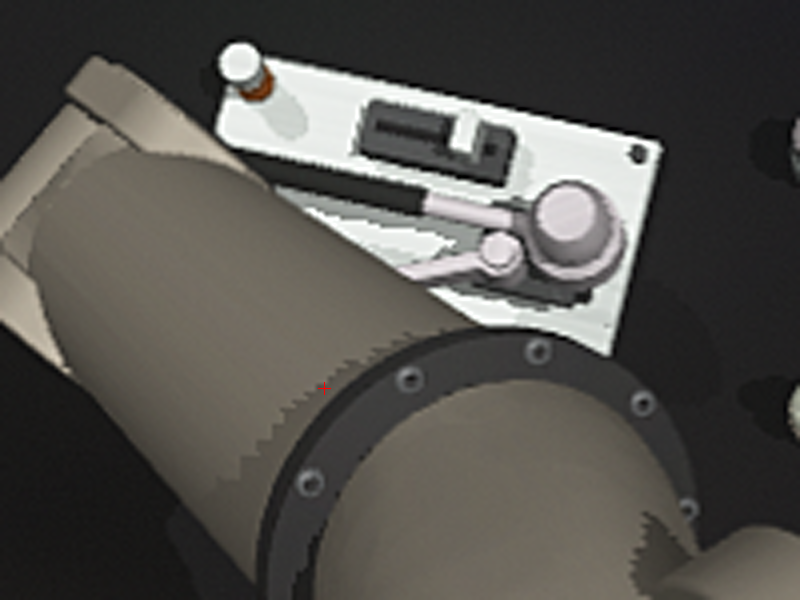

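Request:
play_rows(
  series=[
    [[4, -5, 3], [0.1, -0.4, -0.5]],
    [[4, -5, 3], [0.1, -0.4, -0.5]],
    [[3, -3, 1], [0, -0.1, -0.2]],
    [[0, 0, 0], [0, 0, 0]],
  ],
)

```text
time: 4.95
tool_pos: [522.6, 265.2, 62.7]
ee_rot: [0.994, 0.105, 0.004, -0.002]
ft_force: [-0.3, -0.1, -0.0]
width: -0.1
```

```bash
python3 -c "
from plan import *
go(lever(0,5,56)); stand()"
```

```text
now [522.6 265.2  62.7] f [-0.3 -0.1 -0. ] w -0.1 t 4.95
target [527.4 264.4  56. ] shift [4.4 1.8 6.7] rot [-0.18 -0.49 -0.07]
stand [-73.9  29.9  62.7] xang 0.419
```

Request:
play_rows(
  series=[
    [[0, 0.5, 3], [0, -0.3, 0]],
    [[0, 0.5, 3], [0, -0.2, 0]],
    [[0, 0, 0], [0, 0, 0]],
  ],
)

```text
time: 5.2
tool_pos: [524.5, 265.8, 58.4]
ee_rot: [0.994, 0.105, 0.001, -0.002]
ft_force: [-0.3, 0.1, 0.2]
width: 0.1
```

Request:
play_rows(
  series=[
    [[0, 0, 0], [0, 0, 0]],
  ],
)

```text
time: 5.28
tool_pos: [524.5, 265.8, 58.5]
ee_rot: [0.994, 0.105, 0.001, -0.002]
ft_force: [0.4, -0.1, -0.4]
width: -0.1
```

```bash
python3 -c "
from plan import *
go(lever(0,5,56)); stand()"
```

```text
now [524.5 265.8  58.5] f [ 0.4 -0.1 -0.4] w -0.1 t 5.28
target [527.4 264.4  56. ] shift [2.5 2.  2.5] rot [-0.26 -0.18 -0.03]
stand [-72.2  30.9  58.5] xang 0.419
```

Request:
play_rows(
  series=[
    [[1, 1, 2], [-0.2, -0.1, 0]],
    [[1, 0.5, 0.5], [0, 0, 0]],
    [[1, 0, 0], [0, 0, 0]],
    [[1, 0, 0], [0, 0, 0]],
  ],
)

```text
time: 5.62
tool_pos: [528.4, 264.6, 55.7]
ee_rot: [0.994, 0.105, 0.0, -0.0]
ft_force: [0.1, 0.6, -0.2]
width: 0.4
```

Request:
play_rows(
  series=[
    [[1, 0, 0], [0, 0, 0]],
    [[1, 0, 0], [0, 0, 0]],
  ],
)

```text
time: 5.78
tool_pos: [530.6, 264.9, 55.7]
ee_rot: [0.994, 0.105, 0.0, 0.0]
ft_force: [0.4, 0.3, -0.9]
width: 0.2
```

```bash
python3 -c "
from plan import *
go(lever(0,0,56)); stand()"
```

```text
now [530.6 264.9  55.7] f [ 0.4  0.3 -0.9] w 0.2 t 5.78
target [532.3 265.4  56. ] shift [ 1.8 -0.1 -0.3] rot [ 0.01 -0.02 -0.03]
stand [-66.1  31.3  55.7] xang 0.42
```

Request:
play_rows(
  series=[
    [[1, 0, 0], [0, 0, 0]],
    [[1, 0, 0], [0, 0, 0]],
  ],
)

```text
time: 5.95
tool_pos: [532.8, 265.4, 55.7]
ee_rot: [0.994, 0.105, 0.0, 0.0]
ft_force: [0.5, -0.2, 0.2]
width: 0.2
```

Request:
play_rows(
  series=[
    [[1, 0, 0], [0, 0, 0]],
  ],
)

```text
time: 6.03
tool_pos: [533.8, 265.7, 55.7]
ee_rot: [0.994, 0.105, 0.0, 0.0]
ft_force: [-0.7, 0.5, -0.5]
width: 0.1
```

Request:
play_rows(
  series=[
    [[1, 0, 0], [0, 0, 0]],
  ],
)

```text
time: 6.12
tool_pos: [534.5, 265.8, 55.6]
ee_rot: [0.994, 0.105, -0.0, 0.0]
ft_force: [-2.9, -0.2, 2.0]
width: 0.1
```

Request:
play_rows(
  series=[
    [[1.4, -0.2, 0], [0, 0, 0.7]],
    [[1.4, -0.2, 0], [0, 0, 0.7]],
    [[1.4, -0.2, 0], [0, 0, 0.7]],
  ],
)

```text
time: 6.37
tool_pos: [536.9, 266.9, 55.5]
ee_rot: [0.996, 0.086, -0.002, 0.001]
ft_force: [-3.3, -1.1, 2.5]
width: -0.2
```

```bash
python3 -c "
from plan import *
go(lever(0.03,0,56)); stand()"
```

```text
now [536.9 266.9  55.5] f [-3.3 -1.1  2.5] w -0.2 t 6.37
target [535.5 266.7  56. ] shift [-1.4  0.  -0.5] rot [ 0.08  0.22 -0.54]
stand [-60.3  34.6  55.5] xang 0.381
```

Request:
play_rows(
  series=[
    [[2.4, -0.3, -0.1], [0, 0, 0.5]],
    [[2.4, -0.3, -0.1], [0, 0.1, 0.7]],
    [[2.4, -0.3, 0], [0, 0.1, 0.7]],
    [[2.4, -0.3, 0], [0, 0.1, 0.7]],
    [[2.4, -0.3, 0], [0, 0.1, 0.7]],
  ],
)

```text
time: 6.78
tool_pos: [547.4, 269.7, 55.3]
ee_rot: [0.999, 0.054, -0.0, 0.002]
ft_force: [-5.1, -1.8, 4.3]
width: -0.6
```

```bash
python3 -c "
from plan import *
go(lever(0.1,0,56)); stand()"
```

```text
now [547.4 269.7  55.3] f [-5.1 -1.8  4.3] w -0.6 t 6.78
target [543.3 269.2  56. ] shift [-4.1  0.1 -0.7] rot [ 0.21  0.03 -0.18]
stand [-50.6  39.5  55.3] xang 0.317
```

Request:
play_rows(
  series=[
    [[2.4, -0.3, -0.2], [0, 0, 0.9]],
    [[2.4, -0.3, -0.2], [0, 0.1, 0.9]],
    [[2.4, -0.3, -0.2], [0, 0, 0.9]],
    [[2.4, -0.3, -0.2], [0, 0.1, 0.9]],
    [[2.4, -0.3, -0.2], [0, 0, 0.9]],
  ],
)

```text
time: 7.2
tool_pos: [556.4, 271.7, 55.3]
ee_rot: [1.0, 0.011, -0.002, 0.003]
ft_force: [-6.3, -2.1, 5.1]
width: -0.1
```

```bash
python3 -c "
from plan import *
go(lever(0.22,0,56)); stand()"
```

```text
now [556.4 271.7  55.3] f [-6.3 -2.1  5.1] w -0.1 t 7.2
target [557.  272.2  56. ] shift [ 0.6 -0.5 -0.7] rot [0.4  0.18 1.81]
stand [-42.2  43.2  55.3] xang 0.232
```

Request:
play_rows(
  series=[
    [[2.5, -0.3, -0.3], [0.1, 0, 0.9]],
    [[2.5, -0.3, -0.3], [0.1, 0.1, 0.9]],
    [[2.5, -0.3, -0.3], [0.1, 0, 0.9]],
    [[2.5, -0.3, -0.3], [0.1, 0.1, 0.9]],
    [[2.5, -0.3, -0.3], [0.1, 0, 0.9]],
  ],
)

```text
time: 7.62
tool_pos: [563.6, 273.1, 55.5]
ee_rot: [1.0, -0.031, -0.005, 0.001]
ft_force: [-7.6, -2.0, 5.4]
width: 0.0
```

```bash
python3 -c "
from plan import *
go(lever(0.34,-2,56)); stand()"
```

```text
now [563.6 273.1  55.5] f [-7.6 -2.   5.4] w 0.0 t 7.62
target [572.9 273.3  56. ] shift [ 9.2 -0.8 -0.6] rot [0.19 0.55 3.87]
stand [-35.5  46.1  55.5] xang 0.148
```

Request:
play_rows(
  series=[
    [[2.5, -0.3, -0.3], [0.1, 0.1, 0.6]],
    [[2.5, -0.3, -0.3], [0, 0.1, 0.6]],
    [[2.5, -0.3, -0.3], [0, 0.1, 0.6]],
  ],
)

```text
time: 7.87
tool_pos: [567.2, 273.4, 55.5]
ee_rot: [0.999, -0.048, -0.006, 0.002]
ft_force: [-8.3, -0.8, 4.5]
width: 0.1
```

Request:
play_rows(
  series=[
    [[2.3, -0.2, -0.2], [0, 0.1, 0.6]],
    [[2.3, -0.2, -0.2], [0, 0.1, 0.6]],
  ],
)

```text
time: 8.03
tool_pos: [569.0, 273.6, 55.5]
ee_rot: [0.998, -0.059, -0.007, 0.003]
ft_force: [-8.3, -1.5, 6.1]
width: -0.2
```

```bash
python3 -c "
from plan import *
go(lever(0.34,-2,56)); stand()"
```

```text
now [569.  273.6  55.5] f [-8.3 -1.5  6.1] w -0.2 t 8.03
target [572.9 273.3  56. ] shift [ 3.8 -0.2 -0.6] rot [0.45 0.74 0.65]
stand [-30.2  47.7  55.5] xang 0.091
```

Request:
play_rows(
  series=[
    [[2.2, 0, -0.2], [0.2, 0.2, 0.3]],
    [[2.2, 0, -0.2], [0.2, 0.2, 0.3]],
  ],
)

```text
time: 8.2
tool_pos: [570.4, 273.8, 55.4]
ee_rot: [0.998, -0.064, -0.005, 0.001]
ft_force: [-8.2, -1.3, 5.6]
width: 0.0
```

Request:
play_rows(
  series=[
    [[2.2, 0, -0.2], [0.2, 0.2, 0.2]],
    [[2.2, 0, -0.2], [0.1, 0.2, 0.1]],
  ],
)

```text
time: 8.37
tool_pos: [571.6, 273.8, 55.4]
ee_rot: [0.998, -0.067, -0.004, -0.0]
ft_force: [-8.6, -1.9, 6.1]
width: -0.3
```

Request:
play_rows(
  series=[
    [[2.2, 0, -0.2], [0.1, 0.2, 0]],
    [[2.2, 0, -0.2], [0, 0.2, 0]],
  ],
)

```text
time: 8.53
tool_pos: [572.6, 273.8, 55.4]
ee_rot: [0.998, -0.067, -0.004, -0.0]
ft_force: [-9.3, -2.4, 6.6]
width: 0.1
```

Request:
play_rows(
  series=[
    [[2.4, 0, -0.2], [0, 0.2, 0]],
    [[2.4, 0, -0.2], [0, 0.2, 0]],
  ],
)

```text
time: 8.7
tool_pos: [572.9, 273.7, 55.3]
ee_rot: [0.998, -0.067, -0.004, 0.002]
ft_force: [-11.1, -1.7, 8.9]
width: -0.1
```

Request:
play_rows(
  series=[
    [[2.4, 0, -0.2], [0, 0.2, 0]],
    [[2.4, 0, -0.2], [0, 0.2, 0]],
  ],
)

```text
time: 8.87
tool_pos: [572.8, 273.5, 55.3]
ee_rot: [0.998, -0.066, -0.004, 0.003]
ft_force: [-10.7, -2.6, 8.2]
width: 0.0
```

```bash
python3 -c "
from plan import *
go(lever(0.34,-2,56)); stand()"
```

```text
now [572.8 273.5  55.3] f [-10.7  -2.6   8.2] w 0.0 t 8.87
target [572.9 273.3  56. ] shift [ 0.1  0.2 -0.7] rot [ 0.41  0.47 -0.21]
stand [-26.6  48.5  55.3] xang 0.076
```

Request:
play_rows(
  series=[
    [[2.8, 0, -0.2], [0.1, 0.2, 0]],
    [[2.8, -0.1, -0.2], [0.1, 0.2, 0]],
    [[2.8, -0.1, -0.2], [0.1, 0.2, 0]],
    [[2.8, -0.1, -0.2], [0.1, 0.2, 0]],
  ],
)

```text
time: 9.2
tool_pos: [572.8, 273.5, 55.4]
ee_rot: [0.998, -0.065, -0.006, 0.004]
ft_force: [-12.6, -3.7, 10.2]
width: -0.4
```

```bash
python3 -c "
from plan import *
go(lever(0.34,-2,56)); stand()
s=snap('scene','s4.png'); a=cv2.imread('pics/s4.png'); cv2.imwrite('pics/s4z.png',cv2.resize(a[180:330,360:560],None,fx=4,fy=4,interpolation=cv2.INTER_CUBIC))"
```

```text
now [572.8 273.5  55.4] f [-12.6  -3.7  10.2] w -0.4 t 9.2
target [572.9 273.3  56. ] shift [ 0.1  0.2 -0.6] rot [ 0.5   0.68 -0.09]
stand [-26.5  48.4  55.4] xang 0.078
```

View pics/s4z.png

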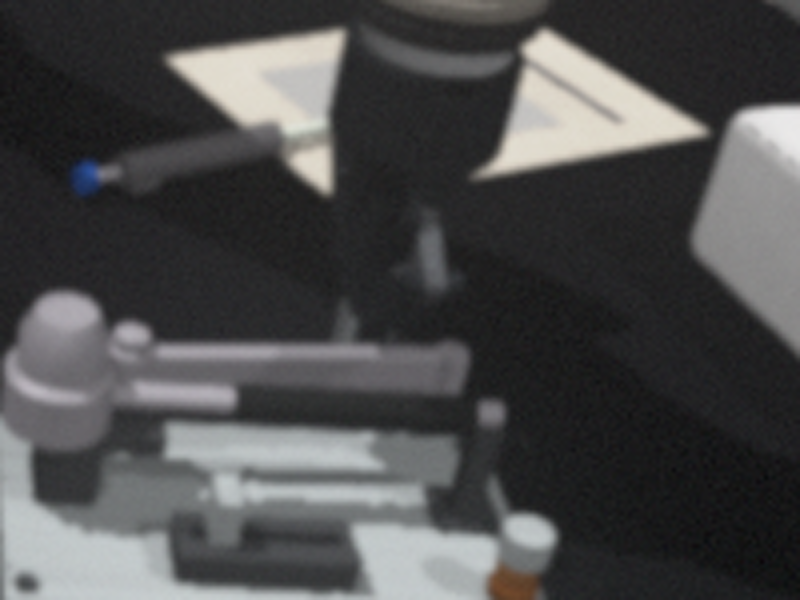

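The lever's free end is at about (455,360) in the zoom, nearly parallel to the bar. Pushing harder does not move the TCP, so the lever is at its stop. I'll hold it there.

Request:
play_rows(
  series=[
    [[2.7, -0.1, -0.2], [0.1, 0.2, 0]],
    [[2.7, -0.1, -0.2], [0.1, 0.2, 0]],
    [[2.7, -0.1, -0.2], [0.1, 0.2, 0]],
    [[2.7, -0.1, -0.2], [0.1, 0.2, 0]],
    [[2.7, -0.1, -0.2], [0.1, 0.2, 0]],
  ],
)

```text
time: 9.67
tool_pos: [572.7, 273.5, 55.4]
ee_rot: [0.998, -0.064, -0.008, 0.005]
ft_force: [-10.6, -2.3, 10.0]
width: -0.2
```

Request:
play_rows(
  series=[
    [[2.7, -0.1, -0.2], [0.1, 0.2, 0]],
    [[2.7, -0.1, -0.2], [0.1, 0.2, 0]],
    [[2.7, -0.1, -0.2], [0.1, 0.2, 0]],
    [[2.7, -0.1, -0.2], [0.1, 0.2, 0]],
    [[2.7, -0.1, -0.2], [0.1, 0.2, 0]],
  ],
)

```text
time: 10.08
tool_pos: [572.5, 273.4, 55.5]
ee_rot: [0.998, -0.063, -0.01, 0.005]
ft_force: [-11.7, -2.8, 8.9]
width: -0.5
```

Request:
play_rows(
  series=[
    [[2.7, -0.1, -0.2], [0.1, 0.2, 0]],
    [[2.7, -0.1, -0.2], [0.1, 0.2, 0]],
    [[2.7, -0.1, -0.2], [0.1, 0.2, 0]],
    [[2.7, -0.1, -0.2], [0.1, 0.2, 0]],
    [[2.7, -0.1, -0.2], [0.1, 0.2, 0]],
  ],
)

```text
time: 10.5
tool_pos: [572.4, 273.3, 55.5]
ee_rot: [0.998, -0.062, -0.013, 0.006]
ft_force: [-11.9, -2.7, 8.6]
width: -0.1
```

Request:
play_rows(
  series=[
    [[2.7, -0.1, -0.2], [0.1, 0.2, 0]],
    [[2.7, -0.1, -0.2], [0.1, 0.2, 0]],
  ],
)

```text
time: 10.67
tool_pos: [572.4, 273.3, 55.5]
ee_rot: [0.998, -0.062, -0.014, 0.006]
ft_force: [-11.7, -2.8, 8.5]
width: -0.4
```

```bash
python3 -c "
from plan import *
go(lever(0.34,-2,56)); stand()"
```

```text
now [572.4 273.3  55.5] f [-11.7  -2.8   8.5] w -0.4 t 10.67
target [572.9 273.3  56. ] shift [ 0.5 -0.  -0.5] rot [0.83 1.5  0.33]
stand [-26.9  48.2  55.5] xang 0.086
```

Request:
play_rows(
  series=[
    [[1.0, 0.1, -0.1], [0.1, 0.3, -0.3]],
    [[0.8, 0.2, -0.1], [0.1, 0.3, -0.5]],
    [[0.6, 0.2, -0.1], [0.1, 0.3, -0.6]],
    [[0.6, 0.2, -0.1], [0.1, 0.3, -0.6]],
  ],
)

```text
time: 11.0
tool_pos: [568.7, 273.1, 55.4]
ee_rot: [0.999, -0.043, -0.008, 0.005]
ft_force: [-7.5, -1.8, 5.5]
width: -0.0
```

```bash
python3 -c "
from plan import *
go(lever(0.3,-2,56)); stand()"
```

```text
now [568.7 273.1  55.4] f [-7.5 -1.8  5.5] w -0.0 t 11.0
target [568.2 273.1  56. ] shift [-0.5  0.1 -0.6] rot [0.65 0.92 0.11]
stand [-30.5  47.2  55.4] xang 0.122
```

Request:
play_rows(
  series=[
    [[0.4, 0.2, -0.1], [0.1, 0.3, -0.6]],
    [[0.4, 0.2, -0.1], [0.1, 0.3, -0.6]],
    [[0.3, 0.2, -0.1], [0.1, 0.2, -0.6]],
    [[0.3, 0.2, -0.1], [0.1, 0.2, -0.6]],
    [[0.3, 0.2, -0.1], [0.1, 0.2, -0.6]],
  ],
)

```text
time: 11.42
tool_pos: [563.6, 272.7, 55.3]
ee_rot: [1.0, -0.016, -0.003, 0.003]
ft_force: [-7.3, -1.4, 6.0]
width: -0.1
```

```bash
python3 -c "
from plan import *
go(lever(0.25,-2,56)); stand()"
```

```text
now [563.6 272.7  55.3] f [-7.3 -1.4  6. ] w -0.1 t 11.42
target [562.4 272.6  56. ] shift [-1.2  0.1 -0.7] rot [0.37 0.32 0.36]
stand [-35.4  45.7  55.3] xang 0.176
```

Request:
play_rows(
  series=[
    [[0.1, 0.2, -0.1], [0.1, 0.2, -0.6]],
    [[0.1, 0.2, -0.1], [0.1, 0.2, -0.6]],
    [[0.1, 0.2, -0.1], [0.1, 0.2, -0.6]],
    [[0.1, 0.2, -0.1], [0.1, 0.1, -0.6]],
    [[0.1, 0.2, -0.1], [0.1, 0.1, -0.6]],
  ],
)

```text
time: 11.83
tool_pos: [558.8, 272.0, 55.2]
ee_rot: [1.0, 0.011, 0.0, 0.0]
ft_force: [-6.7, -1.9, 5.1]
width: -0.2
```

```bash
python3 -c "
from plan import *
go(lever(0.2,-2,56)); stand()"
```

```text
now [558.8 272.   55.2] f [-6.7 -1.9  5.1] w -0.2 t 11.83
target [556.7 271.8  56. ] shift [-2.1  0.1 -0.8] rot [ 0.05 -0.01  0.58]
stand [-39.9  44.1  55.2] xang 0.23
```

Request:
play_rows(
  series=[
    [[-0.2, 0.2, -0.1], [0, 0.1, -0.5]],
    [[-0.2, 0.2, -0.1], [0, 0.1, -0.5]],
    [[-0.2, 0.2, -0.1], [0, 0.1, -0.5]],
    [[-0.2, 0.2, -0.1], [0, 0.1, -0.5]],
    [[-0.2, 0.2, -0.1], [0, 0.1, -0.5]],
  ],
)

```text
time: 12.25
tool_pos: [554.1, 271.1, 55.2]
ee_rot: [0.999, 0.032, 0.001, 0.001]
ft_force: [-4.9, -1.3, 3.0]
width: 0.1
```

Request:
play_rows(
  series=[
    [[-0.3, 0.2, -0.1], [0, 0, -0.6]],
    [[-0.3, 0.2, -0.1], [0, 0.1, -0.6]],
    [[-0.3, 0.2, -0.1], [0, 0, -0.6]],
    [[-0.3, 0.2, -0.1], [0, 0.1, -0.6]],
    [[-0.3, 0.2, -0.1], [0, 0, -0.6]],
  ],
)

```text
time: 12.67
tool_pos: [550.0, 270.0, 55.2]
ee_rot: [0.998, 0.058, 0.001, 0.002]
ft_force: [-5.0, -1.3, 2.7]
width: -0.2
```

```bash
python3 -c "
from plan import *
go(lever(0.1,-2,56)); stand()"
```

```text
now [550.  270.   55.2] f [-5.  -1.3  2.7] w -0.2 t 12.67
target [545.3 269.4  56. ] shift [-4.7  0.  -0.8] rot [ 0.29 -0.06  0.34]
stand [-48.1  40.2  55.2] xang 0.326
```

Request:
play_rows(
  series=[
    [[-0.5, 0.2, -0.1], [0.1, 0, -0.3]],
    [[-0.5, 0.2, -0.1], [0, 0, -0.3]],
    [[-0.5, 0.2, -0.1], [0, 0, -0.3]],
    [[-0.5, 0.2, -0.1], [0, 0, -0.3]],
    [[-0.5, 0.2, -0.1], [0, 0, -0.3]],
  ],
)

```text
time: 13.08
tool_pos: [546.4, 269.2, 55.3]
ee_rot: [0.997, 0.072, -0.001, 0.002]
ft_force: [-4.4, -1.1, 2.1]
width: 0.0
```

Request:
play_rows(
  series=[
    [[-0.6, 0.2, -0.1], [0.1, 0, -0.3]],
    [[-0.6, 0.2, -0.1], [0, 0, -0.3]],
    [[-0.6, 0.2, -0.1], [0, 0, -0.3]],
    [[-0.6, 0.2, -0.1], [0, 0, -0.3]],
    [[-0.6, 0.2, -0.1], [0, 0, -0.3]],
  ],
)

```text
time: 13.5
tool_pos: [543.0, 268.3, 55.4]
ee_rot: [0.996, 0.086, -0.001, 0.0]
ft_force: [-3.3, 0.2, 2.0]
width: 0.3
```

```bash
python3 -c "
from plan import *
go(lever(0.0,-2,56)); stand()"
```

```text
now [543.  268.3  55.4] f [-3.3  0.2  2. ] w 0.3 t 13.5
target [534.2 265.9  56. ] shift [-9.1  0.9 -0.6] rot [ 0.02  0.09 -2.2 ]
stand [-54.6  37.1  55.4] xang 0.382
```

Request:
play_rows(
  series=[
    [[-0.7, 0.2, -0.1], [0, 0, -0.2]],
    [[-0.7, 0.2, -0.1], [0, 0, -0.2]],
    [[-0.7, 0.2, -0.1], [0, 0, -0.2]],
    [[-0.7, 0.2, -0.1], [0, 0, -0.2]],
    [[-0.7, 0.2, -0.1], [0, 0, -0.2]],
  ],
)

```text
time: 13.92
tool_pos: [539.3, 267.3, 55.5]
ee_rot: [0.995, 0.096, -0.001, -0.0]
ft_force: [-3.1, 0.9, -1.8]
width: 0.2
```

Request:
play_rows(
  series=[
    [[-0.7, 0.2, -0.1], [0, 0, -0.2]],
    [[-0.7, 0.2, -0.1], [0, 0, -0.2]],
    [[-0.7, 0.2, -0.1], [0, 0, -0.2]],
    [[-0.7, 0.2, -0.1], [0, 0, -0.2]],
    [[-0.7, 0.1, -0.1], [0, 0, -0.2]],
  ],
)

```text
time: 14.33
tool_pos: [535.6, 266.0, 55.6]
ee_rot: [0.994, 0.106, -0.001, -0.001]
ft_force: [-2.3, 0.9, -2.3]
width: -0.1
```

```bash
python3 -c "
from plan import *
go(lever(0.0,-2,56)); stand()"
```

```text
now [535.6 266.   55.6] f [-2.3  0.9 -2.3] w -0.1 t 14.33
target [534.2 265.9  56. ] shift [-1.4 -0.2 -0.4] rot [-0.11  0.07  0.09]
stand [-61.3  33.4  55.6] xang 0.422
```

Request:
play_rows(
  series=[
    [[-0.6, 0, 0], [0, 0, 0]],
    [[-0.6, 0, 0], [0, 0, 0]],
    [[-0.6, 0, 0], [0, 0, 0]],
  ],
)

```text
time: 14.58
tool_pos: [534.4, 265.4, 55.8]
ee_rot: [0.994, 0.106, -0.0, -0.001]
ft_force: [-1.8, 0.9, 0.4]
width: 0.2
```

Request:
play_rows(
  series=[
    [[-0.6, 0, 0], [0, 0, 0]],
    [[-0.6, 0, 0], [0, 0, 0]],
    [[-0.6, 0, 0], [0, 0, 0]],
  ],
)

```text
time: 14.83
tool_pos: [534.6, 264.5, 56.6]
ee_rot: [0.994, 0.106, 0.002, -0.001]
ft_force: [-1.3, 0.4, -1.0]
width: 0.2
```

Request:
play_rows(
  series=[
    [[-0.8, 0, 0], [0, 0, 0]],
    [[-0.8, 0, 0], [0, 0, 0]],
    [[-0.8, 0, 0], [0, 0, 0]],
  ],
)

```text
time: 15.08
tool_pos: [534.4, 263.6, 57.5]
ee_rot: [0.994, 0.105, 0.003, -0.001]
ft_force: [-0.1, -0.7, 0.2]
width: 0.2
```

Request:
play_rows(
  series=[
    [[-2, 0, 0], [0, -0.1, 0]],
    [[-4, 0, 0], [0, -0.1, 0]],
    [[-6, 0, 0], [0, 0, 0]],
    [[-6, 0, 0], [0, 0, 0]],
  ],
)

```text
time: 15.42
tool_pos: [517.3, 259.6, 57.8]
ee_rot: [0.995, 0.104, 0.003, -0.001]
ft_force: [-0.1, -0.2, -0.4]
width: 0.3
```

```bash
python3 -c "
from plan import *
go(lever(0.0,40,56)); stand()
s=snap('scene','s5.png'); a=cv2.imread('pics/s5.png'); cv2.imwrite('pics/s5z.png',cv2.resize(a[180:330,360:560],None,fx=4,fy=4,interpolation=cv2.INTER_CUBIC))"
```

```text
now [517.3 259.6  57.8] f [-0.1 -0.2 -0.4] w 0.3 t 15.42
target [493.2 257.1  56. ] shift [-24.1  -2.5   1.7] rot [-0.09 -0.33 -0.15]
stand [-78.   23.3  57.8] xang 0.417
```

View pics/s5z.png

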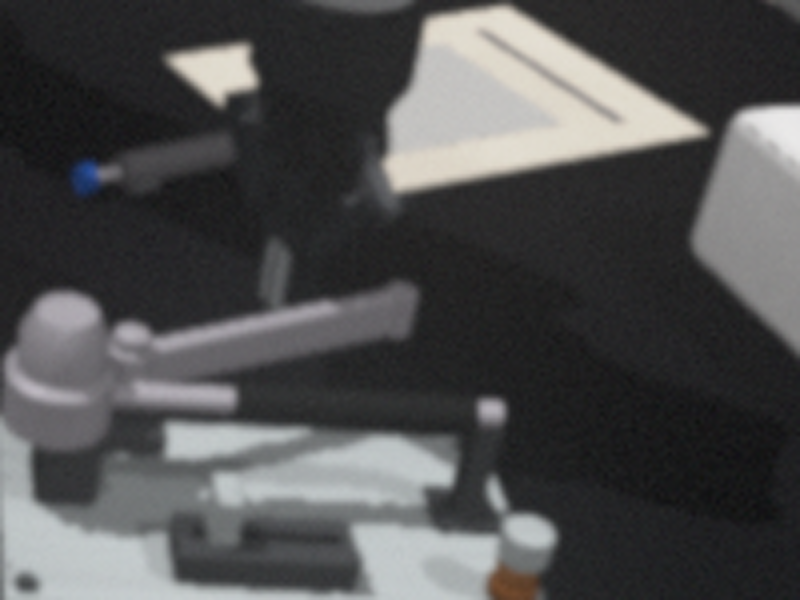

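The lever is fully out again, with its free end at about (405,290) in the zoom, the same as before pressing. Next I go up and over to the tab.

Request:
play_rows(
  series=[
    [[-4, 0, -25], [0, 0, 0]],
    [[-2, 0, -38], [0, 0, 0]],
    [[0, 0, -38], [0, 0, 0]],
    [[0, 0, -38], [0, 0, -3]],
    [[0, 0, -20], [0, 0, -6]],
  ],
)

```text
time: 15.88
tool_pos: [502.1, 255.1, 215.9]
ee_rot: [0.983, 0.185, -0.006, 0.002]
ft_force: [1.3, 0.7, -0.0]
width: 0.1
```

```bash
python3 -c "
from plan import *
go(tab(0,10,200,70)); stand()"
```

```text
now [502.1 255.1 215.9] f [ 1.3  0.7 -0. ] w 0.1 t 15.88
target [644.7 147.1 200. ] shift [ 93.7 152.4  15.1] rot [ -0.23   0.67 -56.71]
stand [-91.9  15.8 215.9] xang 0.581
```

Request:
play_rows(
  series=[
    [[11.7, 18.7, 0], [0, 0, -7]],
    [[9.3, 19.9, 0], [0, 0, -7]],
    [[6.8, 20.9, 0], [0, 0, -7]],
    [[4.2, 21.6, 0], [0, 0, -7]],
    [[1.5, 22, 0], [0, 0, -7]],
  ],
)

```text
time: 16.3
tool_pos: [590.7, 195.6, 226.0]
ee_rot: [0.877, 0.48, 0.001, 0.001]
ft_force: [0.1, 0.1, 0.0]
width: -0.0
```

Request:
play_rows(
  series=[
    [[-1.2, 22, 0], [0, 0.2, -7]],
    [[-3.8, 21.7, 0], [0, 0.2, -7]],
    [[-5, 18, 0], [0, 0.2, -6]],
    [[0, 0, 0], [0, 0, 0]],
  ],
)

```text
time: 16.63
tool_pos: [646.4, 152.5, 225.3]
ee_rot: [0.778, 0.629, 0.005, 0.0]
ft_force: [-0.3, -1.4, -0.6]
width: 0.2
```

```bash
python3 -c "
from plan import *
go(tab(0,10,150,70)); stand()"
```

```text
now [646.4 152.5 225.3] f [-0.3 -1.4 -0.6] w 0.2 t 16.63
target [644.7 147.1 150. ] shift [-6.1 -1.1 75.3] rot [ 0.35 -0.4  -0.11]
stand [ 70.6 -54.7 225.3] xang 1.569
```

Request:
play_rows(
  series=[
    [[-2, 0, 25], [0.1, -0.1, 0]],
    [[-2, 0, 35], [0.1, -0.1, 0]],
    [[-1, 0, 30], [0.1, -0.1, 0]],
    [[0, 0, 15], [0, 0, 0]],
    [[0, 0, 5], [0, 0, 0]],
  ],
)

```text
time: 17.05
tool_pos: [646.5, 148.4, 113.9]
ee_rot: [0.78, 0.626, 0.003, 0.001]
ft_force: [1.1, -1.1, -0.4]
width: 0.0
```

```bash
python3 -c "
from plan import *
go(tab(0,10,70,70)); stand()"
```

```text
now [646.5 148.4 113.9] f [ 1.1 -1.1 -0.4] w 0.0 t 17.05
target [644.7 147.1  70. ] shift [-1.9 -1.7 43.9] rot [ 0.29 -0.27 -0.55]
stand [ 71.5 -58.6 113.9] xang 1.561
```

Request:
play_rows(
  series=[
    [[-0.5, -0.4, 12], [0.1, -0.1, -0.2]],
    [[-0.5, -0.4, 12], [0.1, -0.1, -0.2]],
    [[-0.5, -0.4, 12], [0.1, -0.1, -0.2]],
    [[0, 0, 5], [0, 0, 0]],
    [[0, 0, 2], [0, 0, 0]],
  ],
)

```text
time: 17.47
tool_pos: [644.0, 148.9, 68.4]
ee_rot: [0.776, 0.63, -0.0, 0.0]
ft_force: [0.2, 0.3, -0.6]
width: -0.1
```

```bash
python3 -c "
from plan import *
go(tab(0,10,47,70)); stand()
for n in('scene','top'):
  s=snap(n,n+'6.png'); p=proj(s,get_obs()['tool_pos'])[0]
  a=cv2.imread('pics/'+n+'6.png'); r,c=(200,340) if n=='scene' else (110,150)
  z=cv2.resize(a[r:r+150,c:c+200],None,fx=4,fy=4,interpolation=cv2.INTER_CUBIC)
  cv2.drawMarker(z,(int((p[0]-c)*4),int((p[1]-r)*4)),(0,0,255),0,12,1)
  cv2.imwrite('pics/'+n+'6z.png',z)"
```

```text
now [644.  148.9  68.4] f [ 0.2  0.3 -0.6] w -0.1 t 17.47
target [644.7 147.1  47. ] shift [-1.6  1.  21.4] rot [-0.    0.03  0.11]
stand [ 69.  -58.7  68.4] xang 1.573
```

View pics/scene6z.png

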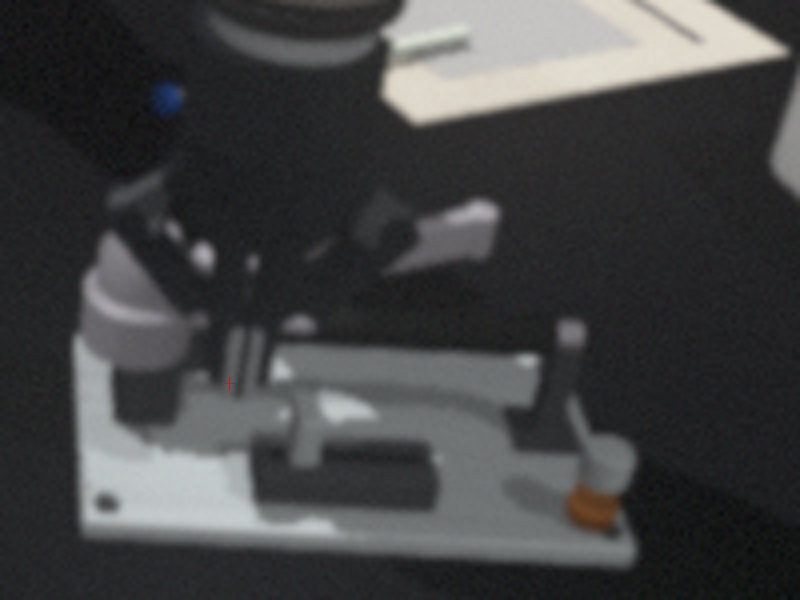

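Request:
play_rows(
  series=[
    [[-0.5, 0.2, 7], [0, 0, 0]],
    [[-0.5, 0.2, 7], [0, 0, 0]],
    [[0, 0, 5], [0, 0, 0]],
    [[0, 0, 2], [0, 0, 0]],
  ],
)

```text
time: 17.9
tool_pos: [646.4, 148.4, 48.8]
ee_rot: [0.777, 0.63, 0.002, 0.001]
ft_force: [0.5, -0.7, -0.9]
width: -0.1
```

```bash
python3 -c "
from plan import *
go(tab(0,0,47,70)); stand()
for n in('scene',):
  s=snap(n,n+'7.png'); p=proj(s,get_obs()['tool_pos'])[0]
  a=cv2.imread('pics/'+n+'7.png'); r,c=(200,340) if n=='scene' else (110,150)
  z=cv2.resize(a[r:r+150,c:c+200],None,fx=4,fy=4,interpolation=cv2.INTER_CUBIC)
  cv2.imwrite('pics/'+n+'7z.png',z)"
```

```text
now [646.4 148.4  48.8] f [ 0.5 -0.7 -0.9] w -0.1 t 17.9
target [646.8 156.9  47. ] shift [ 8.4 -1.4  1.8] rot [ 0.26 -0.1   0.06]
stand [ 71.4 -58.7  48.8] xang 1.572
```

View pics/scene7z.png

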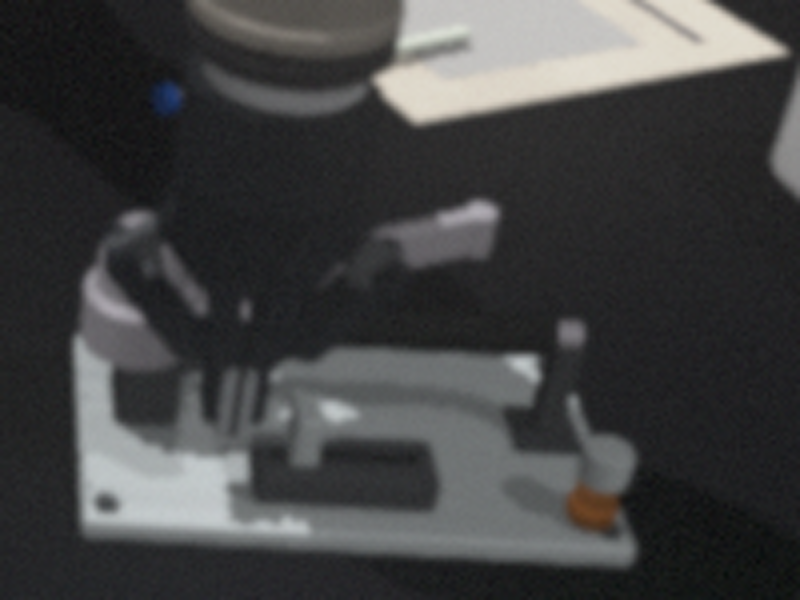

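Request:
play_rows(
  series=[
    [[2, -1, 0.5], [0.1, 0, 0]],
    [[2, -1, 0.5], [0.1, 0, 0]],
    [[2, -1, 0], [0.1, 0, 0]],
  ],
)

```text
time: 18.2
tool_pos: [644.6, 154.6, 47.4]
ee_rot: [0.777, 0.63, -0.0, -0.001]
ft_force: [-0.0, -0.1, -0.6]
width: 0.1
```

Request:
play_rows(
  series=[
    [[1.5, 0, 0], [0, 0, 0]],
    [[1.5, 0, 0], [0, 0, 0]],
  ],
)

```text
time: 18.37
tool_pos: [645.3, 158.5, 47.7]
ee_rot: [0.777, 0.63, 0.0, -0.001]
ft_force: [0.1, 0.2, 0.3]
width: 0.2
```

Request:
play_rows(
  series=[
    [[1.5, 0, 0], [0, 0, 0]],
    [[1.5, 0, 0], [0, 0, 0]],
  ],
)

```text
time: 18.53
tool_pos: [646.1, 162.2, 48.1]
ee_rot: [0.777, 0.63, 0.001, -0.001]
ft_force: [0.5, -0.2, -1.8]
width: 0.3
```

```bash
python3 -c "
from plan import *
go(tab(0,0,47,70)); stand()"
```

```text
now [646.1 162.2  48.1] f [ 0.5 -0.2 -1.8] w 0.3 t 18.53
target [646.8 156.9  47. ] shift [-5.1  1.7  1.1] rot [-0.05 -0.13  0.06]
stand [ 68.3 -45.2  48.1] xang 1.572
```

Request:
play_rows(
  series=[
    [[1.5, 0, 0.3], [0, 0, 0]],
    [[1.5, 0, 0.3], [0, 0, 0]],
  ],
)

```text
time: 18.7
tool_pos: [646.9, 165.4, 47.8]
ee_rot: [0.777, 0.63, 0.001, -0.001]
ft_force: [0.0, -2.0, 1.7]
width: -0.1
```

Request:
play_rows(
  series=[
    [[1.5, 0, 0.3], [0, 0, 0]],
    [[1.5, 0, 0.3], [0, 0, 0]],
  ],
)

```text
time: 18.87
tool_pos: [647.7, 167.9, 47.5]
ee_rot: [0.777, 0.63, 0.0, -0.0]
ft_force: [-1.4, -1.1, 3.3]
width: -0.0
```

```bash
python3 -c "
from plan import *
go(tab(0,0,47,70)); stand()
for n in('scene',):
  s=snap(n,n+'8.png'); p=proj(s,get_obs()['tool_pos'])[0]
  a=cv2.imread('pics/'+n+'8.png'); r,c=(200,340) if n=='scene' else (110,150)
  z=cv2.resize(a[r:r+150,c:c+200],None,fx=4,fy=4,interpolation=cv2.INTER_CUBIC)
  cv2.imwrite('pics/'+n+'8z.png',z)"
```

```text
now [647.7 167.9  47.5] f [-1.4 -1.1  3.3] w -0.0 t 18.87
target [646.8 156.9  47. ] shift [-10.9   1.4   0.4] rot [-0.02 -0.04  0.04]
stand [ 68.6 -39.4  47.5] xang 1.571
```

View pics/scene8z.png

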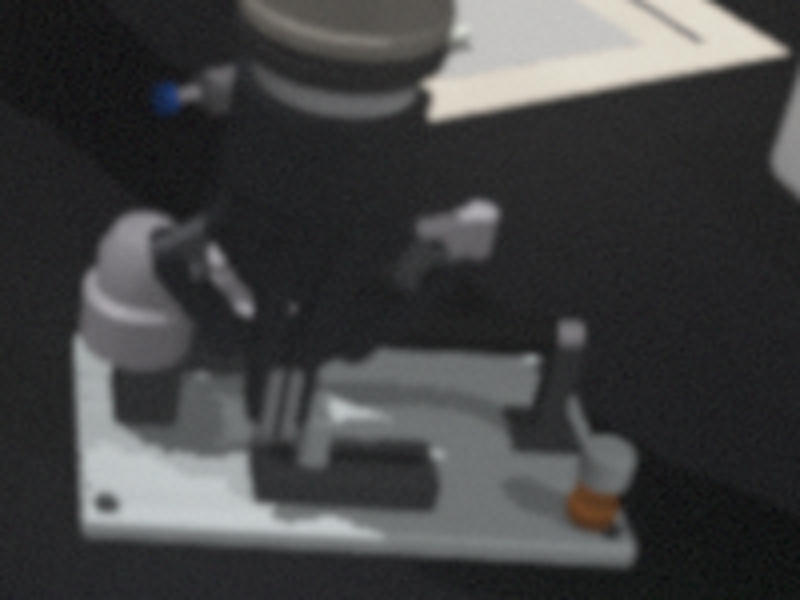

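Request:
play_rows(
  series=[
    [[2.5, -0.2, -0.1], [0, 0, 0]],
    [[2.5, -0.2, 0], [0, 0, 0]],
    [[2.5, -0.2, 0], [0, 0, 0]],
  ],
)

```text
time: 19.17
tool_pos: [649.1, 174.9, 47.5]
ee_rot: [0.777, 0.629, -0.0, 0.0]
ft_force: [0.3, -1.5, 2.0]
width: 0.1
```

Request:
play_rows(
  series=[
    [[2.5, 0, 0], [0, 0, 0]],
    [[2.5, 0, 0], [0, 0, 0]],
    [[2.5, 0, 0], [0, 0, 0]],
    [[2.5, 0, 0], [0, 0, 0]],
    [[2.5, 0, 0], [0, 0, 0]],
  ],
)

```text
time: 19.58
tool_pos: [652.1, 188.5, 47.5]
ee_rot: [0.777, 0.629, -0.0, 0.0]
ft_force: [0.9, -1.4, 1.8]
width: 0.1
```

```bash
python3 -c "
from plan import *
go(tab(50,0,47,67)); stand()"
```

```text
now [652.1 188.5  47.5] f [ 0.9 -1.4  1.8] w 0.1 t 19.58
target [654.2 206.4  47. ] shift [18.  -1.6  0.5] rot [ 0.02  0.02 -0.03]
stand [ 68.6 -18.3  47.5] xang 1.57
```

Request:
play_rows(
  series=[
    [[2.5, -0.2, 0], [0, 0, 0]],
    [[2.5, -0.2, 0], [0, 0, 0]],
    [[2.5, -0.2, 0], [0, 0, 0]],
    [[2.5, 0, 0], [0, 0, 0]],
    [[2.5, 0, 0], [0, 0, 0]],
  ],
)

```text
time: 20.0
tool_pos: [654.9, 202.0, 47.5]
ee_rot: [0.777, 0.629, 0.0, 0.001]
ft_force: [-1.0, -1.3, 2.0]
width: 0.2
```

Request:
play_rows(
  series=[
    [[1.5, 0, 0], [0, 0, 0]],
    [[1.5, 0, 0], [0, 0, 0]],
    [[1.5, 0, 0], [0, 0, 0]],
  ],
)

```text
time: 20.25
tool_pos: [656.1, 207.2, 47.5]
ee_rot: [0.777, 0.629, 0.0, 0.001]
ft_force: [0.2, -0.6, 2.3]
width: 0.1
```

Request:
play_rows(
  series=[
    [[1.5, 0, 0], [0, 0, 0]],
    [[1.5, 0, 0], [0, 0, 0]],
  ],
)

```text
time: 20.42
tool_pos: [656.5, 208.9, 47.4]
ee_rot: [0.777, 0.629, -0.001, 0.001]
ft_force: [-2.3, -6.5, 5.7]
width: 0.3
```

```bash
python3 -c "
from plan import *
go(tab(50,0,47,67)); stand()"
```

```text
now [656.5 208.9  47.4] f [-2.3 -6.5  5.7] w 0.3 t 20.42
target [654.2 206.4  47. ] shift [-2.9 -1.8  0.4] rot [ 0.06  0.15 -0.06]
stand [68.8  2.6 47.4] xang 1.57
```

Request:
play_rows(
  series=[
    [[1.2, 0, -0.1], [0, 0, 0]],
    [[1.2, 0, -0.1], [0, 0, 0]],
  ],
)

```text
time: 20.58
tool_pos: [656.5, 208.8, 47.5]
ee_rot: [0.778, 0.629, -0.003, 0.002]
ft_force: [-1.7, -5.2, 4.2]
width: -0.0
```

```bash
python3 -c "
from plan import *
go(tab(50,0,47,67)); stand()
for n in('scene',):
  s=snap(n,n+'9.png'); p=proj(s,get_obs()['tool_pos'])[0]
  a=cv2.imread('pics/'+n+'9.png'); r,c=(200,340) if n=='scene' else (110,150)
  z=cv2.resize(a[r:r+150,c:c+200],None,fx=4,fy=4,interpolation=cv2.INTER_CUBIC)
  cv2.imwrite('pics/'+n+'9z.png',z)"
```

```text
now [656.5 208.8  47.5] f [-1.7 -5.2  4.2] w -0.0 t 20.58
target [654.2 206.4  47. ] shift [-2.7 -1.7  0.5] rot [-0.01  0.44 -0.14]
stand [68.7  2.4 47.5] xang 1.568
```

View pics/scene9z.png

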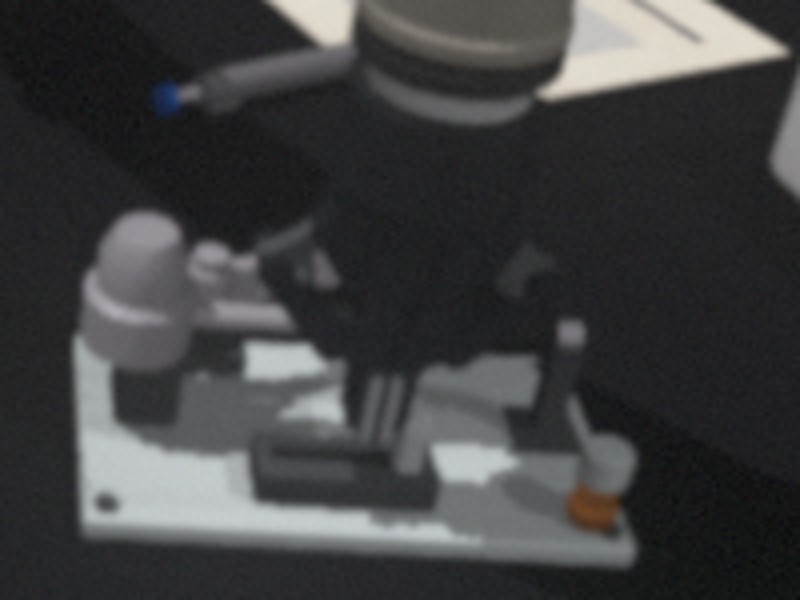

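The tab is at about (410,450) in the zoom, at the far end of its slot. The force has risen and the position has stalled. Now I back off and lift.

Request:
play_rows(
  series=[
    [[-2, 0, 0], [0, 0, 0]],
    [[-4, 0, 0], [0, 0, 0]],
    [[-5, 0, 0], [0, 0, 0]],
    [[-2, 0, 0], [0, 0, 0]],
    [[0, 0, -4], [0, 0, 0]],
  ],
)

```text
time: 21.05
tool_pos: [652.2, 197.7, 50.4]
ee_rot: [0.777, 0.629, -0.002, 0.0]
ft_force: [-0.2, 0.2, -0.7]
width: 0.2
```

```bash
python3 -c "
from plan import *
go(tab(50,10,47,67)); stand()"
```

```text
now [652.2 197.7  50.4] f [-0.2  0.2 -0.7] w 0.2 t 21.05
target [652.1 196.7  47. ] shift [-1.   0.1  3.5] rot [-0.14  0.24 -0.03]
stand [66.9 -9.3 50.4] xang 1.57
```

Request:
play_rows(
  series=[
    [[0, 0, -12], [0, 0, 0]],
    [[0, 0, -25], [0, 0, 0]],
    [[0, 0, -35], [0, 0, 0]],
    [[0, 0, -38], [0, 0, 0]],
    [[0, 0, -38], [0, 0, 0]],
  ],
)

```text
time: 21.47
tool_pos: [647.7, 196.7, 197.5]
ee_rot: [0.776, 0.63, -0.009, -0.003]
ft_force: [1.2, -0.6, 0.2]
width: -0.0
```

Request:
play_rows(
  series=[
    [[0, 10, -20], [0, 0, 0]],
    [[-20, 0, 0], [0, 0, 0]],
    [[-35, 0, 0], [0, 0, 0]],
    [[-38, 0, 0], [0, 0, 0]],
    [[-38, 0, 0], [0, 0, 0]],
  ],
)

```text
time: 21.88
tool_pos: [634.8, 82.3, 238.4]
ee_rot: [0.77, 0.638, 0.006, -0.003]
ft_force: [0.8, 0.4, 0.2]
width: 0.0
```

Request:
play_rows(
  series=[
    [[-38, 0, 0], [0, 0, 0]],
    [[-38, 0, 0], [0, 0, 0]],
    [[-30, 0, 0], [0, 0, 0]],
    [[0, 0, 0], [0, 0, 0]],
    [[0, 0, 0], [0, 0, 0]],
  ],
)

```text
time: 22.3
tool_pos: [613.2, -35.4, 242.9]
ee_rot: [0.773, 0.634, 0.006, 0.001]
ft_force: [-0.4, 0.9, 0.6]
width: -0.2
```

```bash
python3 -c "
from plan import *
go(tab(50,10,47,67)); stand(); print(abs(get_obs()['qvel']).max())
for n in('scene','top'):
  s=snap(n,n+'10.png')
  a=cv2.imread('pics/'+n+'10.png'); r,c=(200,340) if n=='scene' else (110,150)
  z=cv2.resize(a[r:r+150,c:c+200],None,fx=4,fy=4,interpolation=cv2.INTER_CUBIC)
  cv2.imwrite('pics/'+n+'10z.png',z)"
```

```text
now [613.2 -35.4 242.9] f [-0.4  0.9  0.6] w -0.2 t 22.3
target [652.1 196.7  47. ] shift [233.4  -8.8 198. ] rot [ 0.53 -0.53  0.73]
stand [  77.  -245.4  242.9] xang 1.584
0.061711565528387594
```

View pics/scene10z.png

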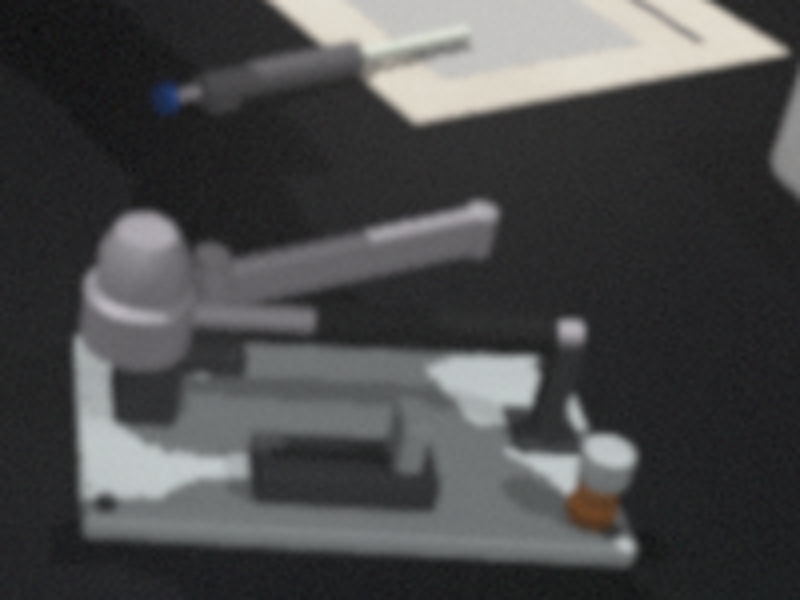

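View pics/top10.png

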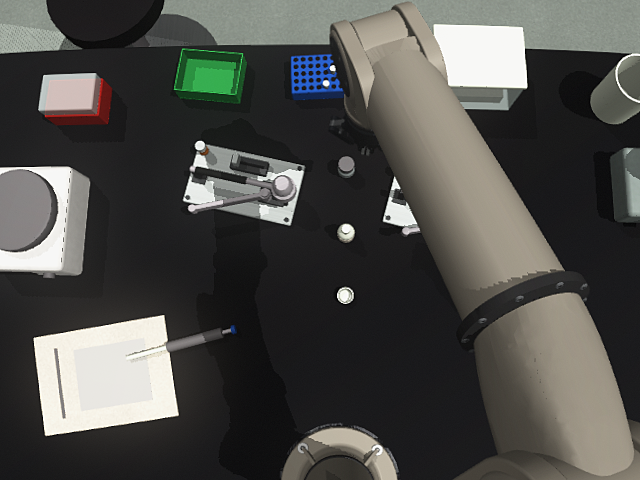

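View pics/scene10.png

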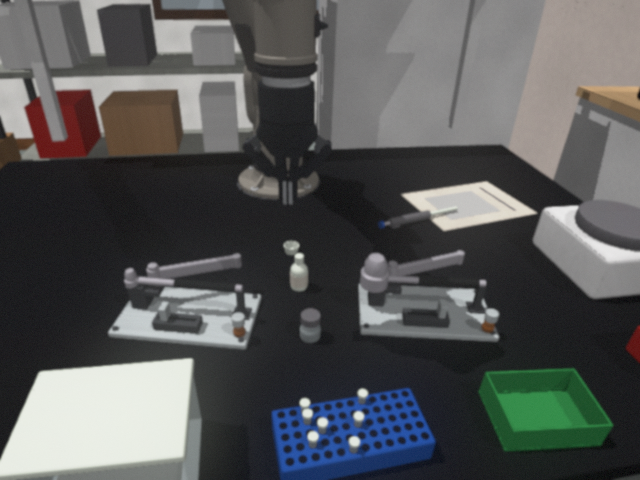

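```bash
python3 -c "
from plan import *
s=snapshot('scene')
a=proj(s,[w((65,-30+d,57)) for d in (0,45,50)]); print(((a-[340,200])*4).round(1))
p=cv2.imread('pics/scene6.png'); q2=cv2.imread('pics/scene10.png')
f=lambda i: cv2.resize(i[285:330,395:460],None,fx=6,fy=6,interpolation=cv2.INTER_CUBIC)
cv2.imwrite('pics/cmp.png',np.vstack([f(p),f(q2)]))
print(((a-[395,285])*6).round(1))
t=cv2.imread('pics/top10.png');t0=cv2.imread('pics/t1.png')
g=lambda i: cv2.resize(i[140:190,210:285],None,fx=6,fy=6,interpolation=cv2.INTER_CUBIC)
cv2.imwrite('pics/cmpt.png',np.vstack([g(t0),g(t)]))
T=snapshot('top'); b=proj(T,[w((65,-30+d,57)) for d in (0,45,50)]); print(((b-[210,140])*6).round(1))
"
```

```text
[[292.3 401.2]
 [396.4 406.5]
 [408.  407.1]]
[[108.4  91.9]
 [264.7  99.8]
 [282.  100.7]]
[[292.1 135.8]
 [166.8 109.3]
 [153.  106.4]]
```

View pics/cmp.png

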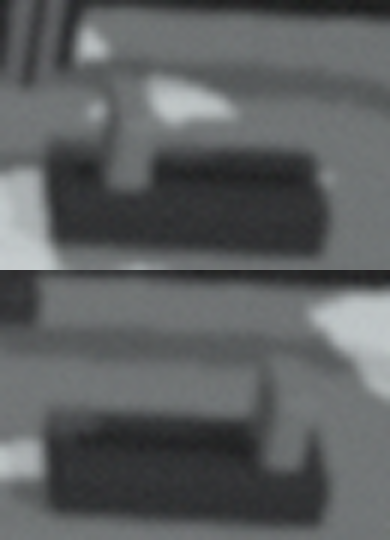

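View pics/cmpt.png

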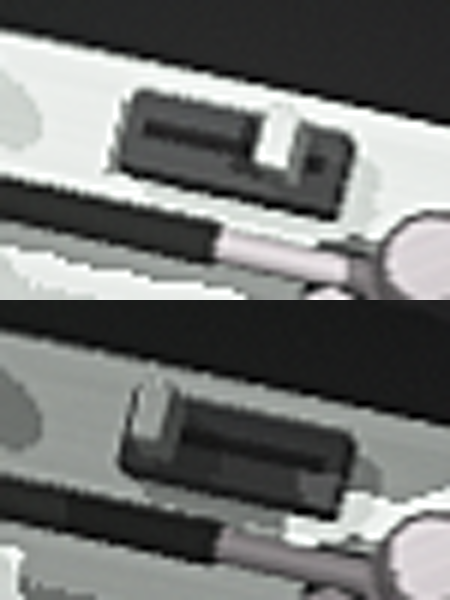

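```bash
python3 -c "
from h import *
o=get_obs(); print(o['time'],o['ft_force'].round(1),abs(o['qvel']).max()); print(hand_in())"
```

```text
22.5 [ 0.2  0.3 -0.7] 0.013155274931015384
the job is handed in; nothing more can be done
None
```

I checked the crimper with the larger head and handed the job in at 22.5 s; no verdict was reported.

- **Lever:** I pressed it in with the back of the closed fingers until it stopped moving while the force rose from about 9 N to 11–12.6 N. It stayed against the stop for about 2 s. I then followed it back out at about 10 mm/s until the contact force reached zero. The scene picture shows it in its original position.
- **Tab:** I pushed it along its track until it stopped at about 6.5 N, then backed off and lifted clear. In both pictures it sits at the far end, within about 1 mm of where the model puts the 0.050 m end.
- **Surroundings:** In the last pictures the vial on this stand, the bottle, jar, cap and pipette are where they were. The arm hides part of the small crimper in the top view, but the scene view shows it unchanged. The robot is clear, with about 0 N at the wrist.

**Disagreements:**
- The tab moved only about 45–47 mm in the pictures, so it probably began a few mm along its track.
- The lever touched about 2 mm later than predicted, and the tab about 5 mm later.
- The wrist also read an upward force of up to about 10 N while pressing, probably from the slope of the finger backs. That makes the total at most about 17 N.

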